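# Lay out a glue-up press and its drip tray

## Robot

A 6-joint arm with a two-finger parallel gripper is mounted at the origin on the work surface. World frame = base frame: x ahead of the robot, y to its left, z up, the work surface at z = 0. Lengths are in mm, angles in rad, forces in N, time in s.
With the tool pointing down it reaches from about 275 to 825 mm from the base axis. Payload 4.9 kg.
Tool frame: the origin (TCP) lies at the very end of the fingers, on their centre line; the grasp point (between the pads) lies 19 mm behind it; z points along the fingers, y is the line along which they close (so a half turn about z gives the same grasp; the last joint's range is limited). The gripper opens to 85 mm and grips with 20 to 120 N. Pads are 22 mm wide; open, the fingers measure 114 mm over their backs; the gripper's body (76 mm by 85 mm) begins 54 mm behind the grasp point. The pads swing forward as they close: fully open they stand 13 mm farther back than shut.
Start: joints at [-1.409, 0.326, -0.193, 1.052, 0, 1.437], TCP at [160.34, -526.127, 198.981] pointing down, gripper open.
Joint ranges: [-2.65, 2.65], [-0.97, 1.79], [-1.3, 1.35], [-1.93, 2.1], [-1.47, 1.37], [-3.14, 3.14]. Speed limits (rad/s): [2.57, 2.57, 3.14, 3.14, 3.14, 3.14].

## Interface

Orientations are given as a 3x3 rotation matrix whose columns are the frame's x, y, z axes.
In Python, from station import * gives the robot as it stands. The module is installed in compiled form; this text tells all that it offers.
- The arm moves only by the tool play_rows, never from a script. Its argument "commands" is a list of rows, each an object of numbers: "x", "y", "z": the shift along the tool's x, y, z in units of 50 mm (1.0 is 50 mm); "ax", "ay", "az": the turn, a rotation vector about the tool's x, y, z in units of 5 degrees (1.0 is 5 degrees). A call has 1 to 8 rows; each row is the pose to reach, as a shift and turn from the pose commanded when the call began, along the tool's axes at that moment; what a row does not reach only later rows make up. A row lasts 1/8 s, in which the tool goes at most 62.5 mm and 10.7 degrees, less where a joint would pass 70% of its speed; a pose out of reach is approached as far as the arm can. A call with a gripper value outside its range is refused whole. "claw" is the opening, from 0 (shut) to 1 (fully open), set as the call begins (left out, the last holds). The fingers move at their own pace and stop on an object; "squeeze" is the grip in N (left out, the last holds). Time passes only in rows, so rows that repeat a pose let the fingers close. It gives the time, the measured TCP pose, the force, the opening and the grip force at its end, in the units of the state.
- get_state(): the state, without advancing time (a new reading comes with each control period).
- snapshot(name): name is "scene" or "top"; returns (picture, depth): 420x560x3 uint8, blue, green, red; 420x560 float32, mm along the optical axis (not along the pixel's ray), 0 where there is no reading.
- camera_params(name): a dict with "intrinsics" (3x3 intrinsics, pixels), "world_from_camera" (4x4, takes a point from camera to world coordinates). Camera axes: x right, y up, looking along -z (the intrinsics and any distortion apply to the point x, -y, -z); pixel columns grow to the right and rows downward; lengths in mm; the calibration is good to about 2 mm. A picture is of the moment at which its call begins. camera_params takes no time and is no camera call.
- close_job(): hands the job in; it is judged then, once.
The state is a dict: "time": time; "q": joint angles; "qd": joint speeds; "joint_efforts": joint torques, N m; "ee_pos": TCP position; "tool_rot": TCP orientation; "wrist_force": force on the tool from outside, world axes, zero at the start; "ft_torque": the same for the moment, N m; "opening": opening from 0.0 (shut) to 1.0 (fully open); "grip_force": force on a finger pad.
Only numpy, scipy, OpenCV 4.12 (cv2) and the standard library are available. Lean on these libraries where they do the work, as an engineer would, in place of code of your own. Each camera call takes 0.05 s, during which the arm holds its last target. There are 200 camera calls.

## Task

Lay out the pressing job on the assembly board: the thick pale wood block flat and centred between the board's two end stops, the thin plywood caul squared up and centred on top of the block, and the dark iron weight upright on the middle of the caul. Stand the glue bottle upright in the middle of whichever half (left or right) of the steel drip tray is nearer the assembly board, and the wax tin upright in the middle of the tray's other half. Leave the short offcut and the big varnish can where they are, and do not tip the bottle or the wax tin over.

Things in the scene. Friction and masses are not known exactly. Their poses are not given: they have to be found in the camera images.
- board: fixed assembly board: plywood, 110 (x) x 170 (y) x 12 mm, with two dark wooden end stops on it, each 56 (x) x 12 (y) mm and 20 mm high above the board's top, centred at y = +67 and -67 mm: the clear space between them is 122 mm. Origin: centre of its underside, on the bench. It lies roughly crosswise in front of the robot (yaw within 0.25 rad), and stands to the left or to the right of the tray.
- tray: fixed steel drip tray, open, 115 (x) x 190 (y) x 15 mm high, walls and floor 3 mm thick. Origin: centre of its underside, on the bench (its inner floor is 3 mm higher). Its two halves lie towards +y and -y of its own frame; their middles are at y = +47 and -47 mm. Yaw within 0.25 rad; the board is beside it, on one y side.
- block: loose pale wood block, 56 (x) x 110 (y) x 30 mm high, about 0.13 kg, lying flat, long side crosswise within 0.5 rad. Origin: centre of its underside. It goes with its 110 mm length running from stop to stop (about 6 mm play at each end).
- caul: loose thin plywood caul (pressure strip), 50 (x) x 100 (y) x 12 mm thick, about 0.05 kg, lying flat, long side crosswise within 0.5 rad. Origin: centre of its underside. It goes on the block, length along the block's length.
- weight: loose dark iron weight, upright and round about z: body 44 mm diameter and 32 mm high, narrowing to a neck 16 mm in diameter (36 to 44 mm up), then a grip head 26 mm in diameter from 47 to 66 mm up (its top). About 0.5 kg. Origin: centre of its underside.
- bottle: loose white glue bottle with an orange nozzle, upright and round: body 50 mm diameter up to 85 mm, shoulder to 94 mm, nozzle tip at 118 mm (a gripper coming from above needs room for it: grip the body 70 to 80 mm up). About 0.2 kg. Origin: centre of its underside.
- tin: loose closed wax tin, steel with a brass-coloured lid, upright and round: 60 mm diameter (lid 61 mm), 58 mm high, about 0.16 kg. Origin: centre of its underside.
- offcut: bystander, leave alone: short pale wood offcut, 45 x 70 x 22 mm, smaller than the block, lying at the far left or far right, oppopoint the varnish can. Origin: centre of its underside.
- varnish: bystander, leave alone: big metal varnish can with a paper band, 80 mm diameter, 98 mm high, standing at the far left or far right, oppopoint the offcut. Origin: centre of its underside.
Mind the look-alikes: they are no part of the job. Several things look just like the weight: the one meant starts farthest from the robot's base.

How it is judged:
By the outcome, as a careful person would: the job done as asked, in the order asked, and still so for the second after the job is handed in, with the robot touching nothing.
It also fails if it takes over 118 s, if anything falls off the work surface, if the arm or the gripper's body presses on something with over 40 N, if the wrist force passes 120 N, or if a joint passes its speed limit or range.

## Working session

There is one attempt and no reset: what is moved stays moved. The work goes in short steps, Python scripts to look and compute and a tool call to move; the robot and the scene stay as the last step left them, time stands still between calls to the robot, and variables do not carry over. Pictures are saved under pics/ and viewed, at most 14 in all, crops included, and the job is handed in when it is done.

Besides the shell and the picture viewer there is one more tool, called after "Emit:" by a JSON object that holds its "fn" and its "kwargs", one argument or row to a line. play_rows: Moves the arm, as the interface text tells. Its arguments: {"type":"object","properties":{"commands":{"type":"array","items":{"type":"object","properties":{"x":{"type":"number"},"y":{"type":"number"},"z":{"type":"number"},"ax":{"type":"number"},"ay":{"type":"number"},"az":{"type":"number"}}}},"claw":{"type":"number"},"squeeze":{"type":"number"}},"required":["commands"]}

```bash
mkdir -p pics; python3 - <<'E'
from station import *
import cv2,numpy as np
s=get_state();print(s)
for n in("top","scene"):
    p,d=snapshot(n);cv2.imwrite(f"pics/{n}0.png",p);np.savez(f"{n}0.npz",p=p,d=d)
    c=camera_params(n);print(n,c)
E
```

```text
{'time': 0.0, 'q': array([-1.40919649e+00,  3.26960963e-01, -1.93590471e-01,  1.05201425e+00,
       -1.36656774e-05,  1.43662473e+00]), 'qd': array([ 0.00129289, -0.00161412, -0.00097499, -0.00056844,  0.00045993,
       -0.00058008]), 'joint_efforts': array([ 1.97303365e-03, -4.43401158e+01,  2.62439346e+01,  1.54232187e-02,
        3.53813243e-05, -1.16199509e-06]), 'ee_pos': array([ 160.22881297, -525.46405982,  198.19009848]), 'tool_rot': array([[ 9.56577600e-01,  2.91477625e-01, -2.98173146e-04],
       [ 2.91477692e-01, -9.56576036e-01,  1.74410899e-03],
       [ 2.23143460e-04, -1.75528641e-03, -9.99998435e-01]]), 'wrist_force': array([-0.38221514,  0.06540202,  0.42042833]), 'ft_torque': array([-0.03419752, -0.02892282, -0.01672949]), 'grip_force': 0.0, 'opening': 1.0004730825982624}
top {'intrinsics': array([[408.80308047,   0.        , 276.81573567],
       [  0.        , 408.80308047, 206.8190309 ],
       [  0.        ,   0.        ,   1.        ]]), 'world_from_camera': array([[ 1.30289466e-02,  9.91400313e-01, -1.30213922e-01,
         3.59496556e+02],
       [-9.99906976e-01,  1.34434606e-02,  2.30479558e-03,
         5.25091355e+00],
       [ 4.03550080e-03,  1.30171780e-01,  9.91483244e-01,
         1.03550472e+03],
       [ 0.00000000e+00,  0.00000000e+00,  0.00000000e+00,
         1.00000000e+00]])}
scene {'intrinsics': array([[444.81342991,   0.        , 276.58801509],
       [  0.        , 444.81342991, 212.63621932],
       [  0.        ,   0.        ,   1.        ]]), 'world_from_camera': array([[-2.55207902e-01, -6.74645194e-01,  6.92620234e-01,
         1.31895012e+03],
       [ 9.66881979e-01, -1.75953613e-01,  1.84877161e-01,
         2.37979773e+02],
       [-2.85745521e-03,  7.16864135e-01,  6.97207033e-01,
         9.14775310e+02],
       [ 0.00000000e+00,  0.00000000e+00,  0.00000000e+00,
         1.00000000e+00]])}
```

View pics/top0.png

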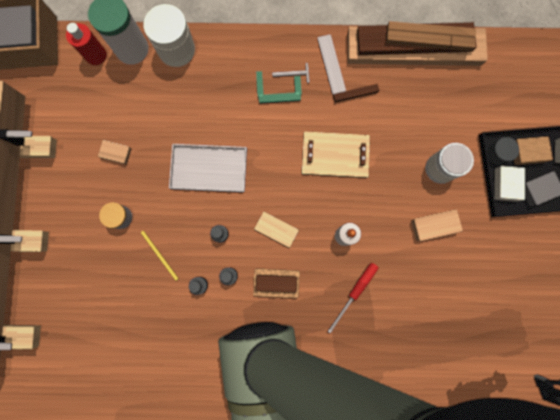

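View pics/scene0.png

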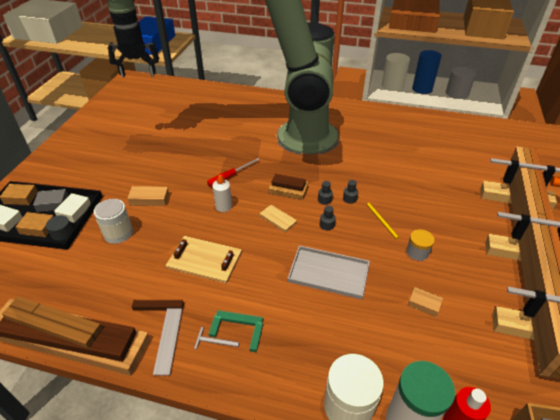

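The top view shows the tray at (208,168), the board at (336,155), the block at (438,226), the caul at (276,230), the bottle at (349,235) and the tin at (113,215). Three weights stand at (219,234), (198,286) and (228,277). The offcut is at (114,152) and the varnish can at (450,163).

```bash
cat > h.py <<'E'
from station import *
import cv2,numpy as np
def cast(n,uv,z):
    c=camera_params(n);K=c["intrinsics"];T=c["world_from_camera"]
    uv=np.atleast_2d(np.asarray(uv,float))
    r=np.c_[(uv[:,0]-K[0,2])/K[0,0],-(uv[:,1]-K[1,2])/K[1,1],-np.ones(len(uv))]@T[:3,:3].T
    return T[:3,3]+r*((z-T[2,3])/r[:,2])[:,None]
def cloud(n,d):
    c=camera_params(n);K=c["intrinsics"];T=c["world_from_camera"]
    v,u=np.mgrid[:d.shape[0],:d.shape[1]]
    P=np.stack([(u-K[0,2])/K[0,0]*d,-(v-K[1,2])/K[1,1]*d,-d],-1)
    return P@T[:3,:3].T+T[:3,3]
def comp(mask,seed,r=6):
    n,l=cv2.connectedComponents(mask.astype(np.uint8),connectivity=4)
    w=l[seed[1]-r:seed[1]+r+1,seed[0]-r:seed[0]+r+1];w=w[w>0]
    return (l==np.bincount(w).argmax())
def rect(n,m,z):
    """long-axis angle and centre of a mask seen on plane z"""
    cs,_=cv2.findContours(m.astype(np.uint8),cv2.RETR_EXTERNAL,cv2.CHAIN_APPROX_NONE)
    c=max(cs,key=cv2.contourArea)[:,0]
    P=cast(n,c,z)[:,:2].astype(np.float32)
    (x,y),(a,b),t=cv2.minAreaRect(P)
    if a<b:a,b,t=b,a,t+90
    return np.round([x,y,a,b,((t-90+90)%180-90)*np.pi/180],3) # yaw: long axis relative to +y
E
cat > m0.py <<'E'
from h import *
f=np.load("top0.npz");p,d=f["p"],f["d"];C=cloud("top",d);Z=C[...,2]
bad=(d==0)
b=(np.median(Z[250:260,150:330]));print("bench z",b,bad.mean())
S=dict(board=(336,165,12),tray=(208,168,15),block=(438,226,30),caul=(276,230,12),weight=(219,234,66),w2=(198,286,66),w3=(228,277,66),bottle=(349,235,94),tin=(113,215,58),offcut=(114,152,22),varnish=(450,163,98))
for k,(u,v,h) in S.items():
    zz=Z[v-3:v+4,u-3:u+4];print(k,"seedz",np.round(np.median(zz),1),end=" ")
    try:
        m=comp((np.abs(Z-h)<(7 if h<20 else 8)) & ~bad,(u,v)); q=C[m]
        print("n",m.sum(),"z",np.round(np.median(q[:,2]),1),"rect",rect("top",m,h),"mean",np.round(q[:,:2].mean(0),1))
    except Exception as e: print(e)
E
python3 m0.py
```

```text
bench z -0.15818119705068057 0.004081632653061225
board seedz 11.9 n 2525 z 11.6 rect [ 6.33798e+02 -1.45368e+02  1.70046e+02  1.11320e+02 -4.30000e-02] mean [ 633.3 -144.9]
tray seedz 2.7 attempt to get argmax of an empty sequence
block seedz 29.5 n 1018 z 29.6 rect [ 4.52935e+02 -3.93743e+02  1.12489e+02  5.57750e+01  2.31000e-01] mean [ 452.9 -393.9]
caul seedz 12.1 n 793 z 11.7 rect [438.398   4.804  99.845  50.151  -0.47 ] mean [438.4   4.8]
weight seedz 64.4 n 97 z 65.7 rect [4.24667e+02 1.46422e+02 2.38800e+01 2.37250e+01 1.30000e-02] mean [424.9 146.3]
w2 seedz 63.9 n 103 z 65.7 rect [2.98106e+02 1.93586e+02 2.35320e+01 2.29250e+01 1.30000e-02] mean [298.1 193.4]
w3 seedz 65.1 n 97 z 65.4 rect [3.22055e+02 1.19733e+02 2.34930e+01 2.30760e+01 1.30000e-02] mean [321.6 120.3]
bottle seedz 105.2 n 229 z 89.3 rect [ 423.688 -164.807   44.98    44.881   -0.466] mean [ 424.4 -165.3]
tin seedz 58.0 n 515 z 57.8 rect [4.65221e+02 3.98714e+02 6.27430e+01 5.80150e+01 1.30000e-02] mean [464.3 399.3]
offcut seedz 22.0 n 502 z 21.8 rect [ 6.29697e+02  4.20648e+02  7.31010e+01  4.56120e+01 -2.34000e-01] mean [630.  420.8]
varnish seedz 97.7 n 890 z 96.9 rect [ 6.02003e+02 -4.15032e+02  8.04890e+01  7.71430e+01  1.40000e-02] mean [ 602.3 -416.2]
```

```bash
python3 - <<'E'
import cv2
p=cv2.imread("pics/top0.png")
cv2.imwrite("pics/crop0.png",cv2.resize(p[120:310,90:490],None,fx=2,fy=2,interpolation=cv2.INTER_CUBIC))
E
```

```text
(no output)
```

View pics/crop0.png

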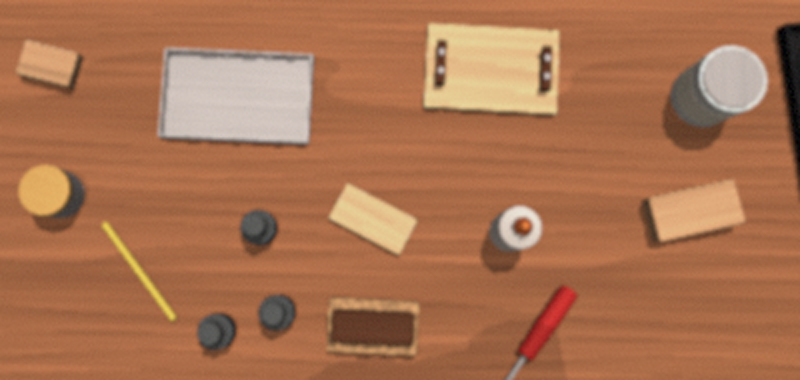

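The crop confirms the layout. The tray is on the left (+y) and the board on the right (-y), so the bottle goes in the tray's -y half. The weight meant is the one at (424,146).

```bash
cat > go.py <<'E'
from h import *
from scipy.spatial.transform import Rotation as Ro
import sys
def plan(x,y,z,psi):
    """move units from the measured pose to TCP x,y,z with closing line along angle psi from +x"""
    s=get_state();R=s["tool_rot"];a=psi+np.pi/2
    D=np.array([[np.cos(a),np.sin(a),0],[np.sin(a),-np.cos(a),0],[0,0,-1]])
    sh=R.T@(np.array([x,y,z])-s["ee_pos"])/50; rv=Ro.from_matrix(R.T@D).as_rotvec()*180/np.pi/5
    print("t %.2f"%s["time"],"pos",np.round(s["ee_pos"],1),"yaw-90 %.3f"%(np.arctan2(R[1,0],R[0,0])-np.pi/2),"F",np.round(s["wrist_force"],1),"open %.3f grip %.1f"%(s["opening"],s["grip_force"]))
    print("shift",np.round(sh,3),"turn",np.round(rv,2),"q6 %.2f"%s["q"][5])
if __name__=="__main__":
    v=[float(t) for t in sys.argv[1:]]
    for i in range(0,len(v),4): plan(*v[i:i+4])
E
python3 - <<'E'
from h import *
f=np.load("top0.npz");p,d=f["p"],f["d"];C=cloud("top",d);Z=C[...,2]
roi=np.zeros(Z.shape,bool);roi[130:205,155:260]=1
m=roi&(Z>8)&(d>0);print(rect("top",m,15),m.sum())
m=roi&(Z>12)&(d>0);print(rect("top",m,15),m.sum())
hsv=cv2.cvtColor(p,cv2.COLOR_BGR2HSV);m=roi&(hsv[...,1]<70);m=comp(m,(208,168));print("colour",rect("top",m,10),m.sum())
# stops
roi[:]=0;roi[130:180,295:375]=1
n,l,st,ce=cv2.connectedComponentsWithStats((roi&(hsv[...,2]<110)).astype(np.uint8))
for i in range(1,n):
    if st[i,4]>20: print(st[i],np.round(cast("top",ce[i],30),1))
# scene cross-check: board, block, caul
f=np.load("scene0.npz");p,d=f["p"],f["d"];C=cloud("scene",d);Z=C[...,2]
for k,h,c in(("board",12,(634,-145)),("block",30,(453,-394)),("caul",12,(438,5)),("weight",66,(425,146)),("tin",58,(465,399)),("bottle",94,(424,-165)),("tray",15,(600,170))):
    m=(np.hypot(C[...,0]-c[0],C[...,1]-c[1])<130 )&(np.abs(Z-h)<(5 if h<20 else 6))&(d>0)
    n,l,st,ce=cv2.connectedComponentsWithStats(m.astype(np.uint8))
    i=min((j for j in range(1,n) if st[j,4]>20),key=lambda j:np.hypot(*(np.median(C[l==j][:,:2],0)-c)))
    print(k,rect("scene",l==i,h),(l==i).sum())
E
python3 go.py 453 -393.5 120 .231
```

```text
[ 5.93859e+02  1.81403e+02  1.90439e+02  1.16320e+02 -2.80000e-02] 387
[ 5.52034e+02  1.83075e+02  1.90032e+02  3.63310e+01 -7.00000e-02] 288
colour [ 5.93273e+02  1.81030e+02  1.92334e+02  1.18268e+02 -3.00000e-02] 3397
[360 144   5  22  64] [[ 625.6 -209.2   30. ]]
board [ 6.34740e+02 -1.43886e+02  1.72450e+02  1.14216e+02 -4.10000e-02] 1860
block [ 4.55551e+02 -3.92320e+02  1.12492e+02  6.29670e+01  2.55000e-01] 508
caul [439.174   5.732 103.885  54.83   -0.469] 458
weight [425.895 146.505  32.43   22.103  -1.389] 63
tin [465.132 400.566  66.805  58.696  -1.524] 353
bottle [ 4.33033e+02 -1.62217e+02  4.29170e+01  3.56800e+01  4.11000e-01] 87
tray [ 5.94304e+02  1.81918e+02  1.90016e+02  1.21204e+02 -3.00000e-02] 423
t 0.10 pos [ 160.3 -525.5  198.3] yaw-90 -1.275 F [ 0.4  0.9 -0.4] open 1.000 grip 0.0
shift [ 6.37  -0.817  1.568] turn [-1.000e-02 -2.000e-02 -1.726e+01] q6 1.44
```

Emit:
{"fn": "play_rows", "kwargs": {
  "commands": [
    {"x":0.4,"y":-0.05,"z":0.1,"az":-1.5},
    {"x":1.2,"y":-0.15,"z":0.3,"az":-3.5},
    {"x":2.2,"y":-0.3,"z":0.5,"az":-5.5},
    {"x":3.2,"y":-0.4,"z":0.8,"az":-7.5},
    {"x":4.2,"y":-0.5,"z":1.0,"az":-9.5},
    {"x":5.2,"y":-0.6,"z":1.2,"az":-11.5},
    {"x":5.9,"y":-0.7,"z":1.4,"az":-13.5},
    {"x":6.3,"y":-0.8,"z":1.5,"az":-15.3}
  ],
  "claw": 1,
  "squeeze": 40
}}

```text
invalid input
```

```bash
python3 go.py 453.2 -393.5 60 .235
```

```text
t 0.10 pos [ 160.3 -525.5  198.3] yaw-90 -1.275 F [ 0.4  0.9 -0.4] open 1.000 grip 0.0
shift [ 6.374 -0.814  2.768] turn [-1.00e-02 -2.00e-02 -1.73e+01] q6 1.44
```

Emit:
{"fn": "play_rows", "kwargs": {
  "commands": [
    {"x":0.4,"y":-0.05,"z":0.1,"ax":0,"ay":0,"az":-1.5},
    {"x":1.0,"y":-0.1,"z":0.2,"ax":0,"ay":0,"az":-3}
  ]
}}

```text
time: 0.35
ee_pos: [206.6, -506.5, 188.4]
tool_rot: [[0.847, 0.531, -0.0], [0.531, -0.847, 0.001], [0.0, -0.001, -1.0]]
wrist_force: [-0.4, 0.3, 0.6]
opening: 0.999
grip_force: 0.0
```

Emit:
{"fn": "play_rows", "kwargs": {
  "commands": [
    {"x":1.0,"y":0.1,"z":0.3,"ax":0,"ay":0,"az":-2},
    {"x":2.0,"y":0.2,"z":0.6,"ax":0,"ay":0,"az":-4},
    {"x":3.0,"y":0.4,"z":0.8,"ax":0,"ay":0,"az":-6},
    {"x":3.9,"y":0.5,"z":1.1,"ax":0,"ay":0,"az":-8},
    {"x":4.6,"y":0.6,"z":1.2,"ax":0,"ay":0,"az":-10},
    {"x":5.1,"y":0.6,"z":1.3,"ax":0,"ay":0,"az":-12},
    {"x":5.3,"y":0.6,"z":1.4,"ax":0,"ay":0,"az":-13.5},
    {"x":5.3,"y":0.6,"z":1.4,"ax":0,"ay":0,"az":-14.2}
  ],
  "claw": 1,
  "squeeze": 40
}}

```text
time: 1.35
ee_pos: [447.7, -390.7, 117.9]
tool_rot: [[-0.228, 0.974, -0.001], [0.974, 0.228, 0.002], [0.002, -0.001, -1.0]]
wrist_force: [-0.1, 0.0, -0.6]
opening: 1.002
grip_force: 0.0
```

```bash
python3 go.py 453.2 -393.5 2 .235
```

```text
t 1.35 pos [ 447.7 -390.7  117.9] yaw-90 0.230 F [-0.1  0.  -0.6] open 1.002 grip 0.0
shift [-0.084  0.096  2.317] turn [-0.01 -0.02 -0.06] q6 0.50
```

Emit:
{"fn": "play_rows", "kwargs": {
  "commands": [
    {"x":-0.08,"y":0.1,"z":0.4,"ax":0,"ay":0,"az":-0.06},
    {"x":-0.08,"y":0.1,"z":1.0,"ax":0,"ay":0,"az":-0.06},
    {"x":-0.08,"y":0.1,"z":1.6,"ax":0,"ay":0,"az":-0.06},
    {"x":-0.08,"y":0.1,"z":2.0,"ax":0,"ay":0,"az":-0.06},
    {"x":-0.08,"y":0.1,"z":2.2,"ax":0,"ay":0,"az":-0.06},
    {"x":-0.08,"y":0.1,"z":2.3,"ax":0,"ay":0,"az":-0.06},
    {"x":-0.08,"y":0.1,"z":2.31,"ax":0,"ay":0,"az":-0.06}
  ]
}}

```text
time: 2.22
ee_pos: [453.3, -395.0, 3.5]
tool_rot: [[-0.229, 0.973, 0.0], [0.973, 0.229, -0.0], [-0.0, 0.0, -1.0]]
wrist_force: [1.1, -0.9, -0.0]
opening: 0.997
grip_force: 0.0
```

Emit:
{"fn": "play_rows", "kwargs": {
  "commands": [
    {"x":0,"y":0,"z":0,"ax":0,"ay":0,"az":0},
    {"x":0,"y":0,"z":0,"ax":0,"ay":0,"az":0},
    {"x":0,"y":0,"z":0,"ax":0,"ay":0,"az":0},
    {"x":0,"y":0,"z":0,"ax":0,"ay":0,"az":0},
    {"x":0,"y":0,"z":0,"ax":0,"ay":0,"az":0},
    {"x":0,"y":0,"z":0,"ax":0,"ay":0,"az":0}
  ],
  "claw": 0
}}

```text
time: 2.98
ee_pos: [453.2, -394.7, 3.5]
tool_rot: [[-0.229, 0.973, -0.0], [0.973, 0.229, 0.0], [0.0, -0.0, -1.0]]
wrist_force: [0.0, -0.1, -0.3]
opening: 0.0
grip_force: 0.0
```

```bash
python3 go.py 453.2 -393.5 80 .235 634.2 -144.7 80 -.042
```

```text
t 2.98 pos [ 453.2 -394.7    3.5] yaw-90 0.231 F [ 0.  -0.1 -0.3] open 0.000 grip 0.0
shift [ 0.024  0.006 -1.531] turn [-0.   -0.   -0.04] q6 0.50
t 2.98 pos [ 453.2 -394.7    3.5] yaw-90 0.231 F [ 0.  -0.1 -0.3] open 0.000 grip 0.0
shift [ 4.038  4.67  -1.531] turn [-0.   -0.    3.13] q6 0.50
```

```bash
python3 - <<'E'
from h import *
p,d=snapshot("scene");q,_=snapshot("top")
a=cv2.resize(p[140:270,60:260],(800,520));cv2.imwrite("pics/s1.png",np.vstack([cv2.resize(p[140:260,60:260],(500,300)),cv2.resize(q[150:270,340:540],(500,300))]))
E
```

```text
(no output)
```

View pics/s1.png

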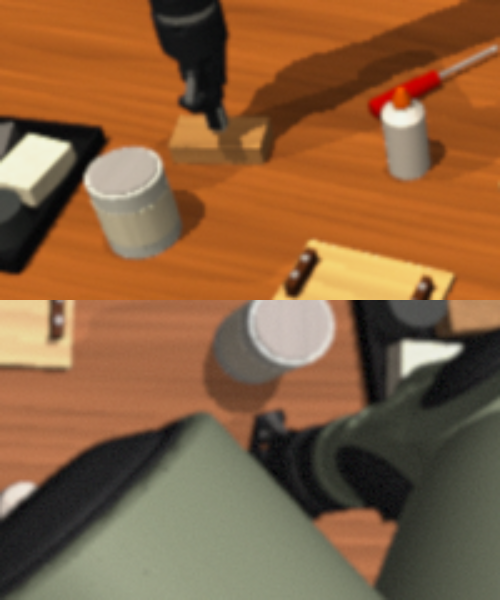

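The fingers have closed to 0 and the tips seem to sit on or above the block, at about (145,190) in the full scene picture. I'll check the fingertip height from the depth.

```bash
python3 - <<'E'
from h import *
p,d=snapshot("scene");C=cloud("scene",d)
hsv=cv2.cvtColor(p,cv2.COLOR_BGR2HSV)
for v in range(178,206,2):
    print(v,[("%d/%d/%d:%d"%(*C[v,u],hsv[v,u,2])) for u in range(134,158,3)])
m=(hsv[...,2]<60)&(C[...,2]>5)&(np.hypot(C[...,0]-453,C[...,1]+394)<60)
q=C[m];print(m.sum(),np.percentile(q[:,2],[0,5,20,50]),q[q[:,2]<np.percentile(q[:,2],15)].mean(0))
b=(abs(C[...,2]-30)<4)&(np.hypot(C[...,0]-453,C[...,1]+394)<90)&(hsv[...,1]>80);q=C[b];print(rect("scene",b,30),q.mean(0),q[:,2].mean())
E
```

```text
178 ['504/-386/128:96', '504/-376/130:63', '503/-368/131:34', '448/-398/80:20', '461/-378/95:15', '441/-383/78:94', '358/-430/1:182', '354/-422/0:181']
180 ['512/-382/128:80', '509/-374/127:56', '503/-369/123:24', '484/-374/107:14', '465/-377/91:14', '369/-436/0:141', '364/-428/-1:185', '364/-418/0:179']
182 ['511/-384/120:35', '507/-377/118:29', '506/-369/118:14', '490/-371/105:13', '461/-383/79:19', '447/-383/67:115', '374/-423/0:196', '372/-414/0:194']
184 ['399/-473/1:163', '490/-392/93:36', '492/-381/97:35', '493/-371/100:12', '1318/237/914:32', '449/-383/62:76', '383/-419/0:181', '382/-409/0:184']
186 ['436/-447/29:201', '1318/237/914:184', '430/-430/28:184', '466/-392/66:25', '461/-386/63:22', '453/-381/57:62', '425/-391/32:151', '422/-383/31:130']
188 ['448/-439/33:214', '444/-432/30:217', '438/-426/27:219', '462/-397/54:54', '461/-388/55:16', '457/-381/53:70', '431/-389/29:115', '430/-379/31:118']
190 ['456/-435/32:206', '449/-430/28:207', '448/-420/29:208', '465/-397/48:96', '465/-387/50:18', '456/-383/44:75', '440/-384/29:114', '438/-375/30:114']
192 ['462/-433/29:211', '4
[... 596 characters left out ...]
16']
200 ['484/-423/19:132', '483/-414/20:135', '482/-405/21:135', '479/-396/21:133', '477/-388/21:136', '477/-377/23:112', '474/-369/23:104', '470/-362/21:103']
202 ['487/-424/13:140', '482/-417/10:141', '483/-405/14:142', '477/-400/10:139', '478/-389/13:139', '476/-380/13:131', '472/-372/12:109', '468/-365/10:109']
204 ['485/-427/3:146', '487/-415/8:141', '481/-409/4:141', '483/-397/8:140', '479/-390/6:140', '477/-381/6:141', '477/-371/9:132', '472/-364/6:124']
2523 [ 43.28530794 109.6264998  187.05450842 324.46262192] [ 470.72017854 -380.38354425  121.81654285]
[ 4.53651e+02 -3.93668e+02  1.10841e+02  5.86100e+01  2.55000e-01] [ 454.8341302  -392.26971536   29.97338045] 29.973380446755982
```

The fingertips show at z of about 36–40 while the state reports 3.5, so the real tips are about 35 mm higher than reported, and the block hasn't moved. I'll open and go lower, watching the force.

Emit:
{"fn": "play_rows", "kwargs": {
  "commands": [
    {"x":0,"y":0,"z":0,"ax":0,"ay":0,"az":0},
    {"x":0,"y":0,"z":0,"ax":0,"ay":0,"az":0},
    {"x":0.02,"y":0,"z":0,"ax":0,"ay":0,"az":0},
    {"x":0.02,"y":0,"z":0.1,"ax":0,"ay":0,"az":0},
    {"x":0.02,"y":0,"z":0.2,"ax":0,"ay":0,"az":0},
    {"x":0.02,"y":0,"z":0.3,"ax":0,"ay":0,"az":0},
    {"x":0.02,"y":0,"z":0.4,"ax":0,"ay":0,"az":0},
    {"x":0.02,"y":0,"z":0.4,"ax":0,"ay":0,"az":0}
  ],
  "claw": 1
}}

```text
time: 4.12
ee_pos: [452.6, -393.4, -17.2]
tool_rot: [[-0.229, 0.973, -0.001], [0.973, 0.229, 0.001], [0.001, -0.001, -1.0]]
wrist_force: [0.5, 0.4, 0.2]
opening: 0.999
grip_force: 0.0
```

```bash
python3 - <<'E'
from h import *
p,d=snapshot("scene");C=cloud("scene",d)
cv2.imwrite("pics/s2.png",cv2.resize(p[120:220,90:200],None,fx=5,fy=5,interpolation=cv2.INTER_CUBIC))
E
```

```text
(no output)
```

View pics/s2.png

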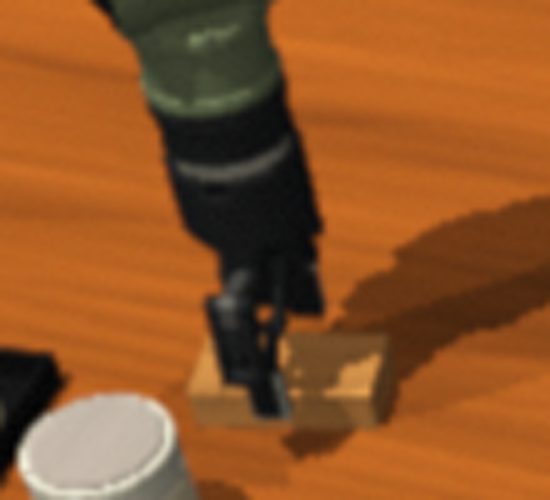

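The near finger now hangs in front of the block's +x face, with its tip at about (144,203) in the full scene picture.

```bash
python3 - <<'E'
from h import *
for z in(0,5,10,15,20,25,30): print(z,np.round(cast("scene",[[144,203]],z)[0],0))
E
python3 go.py 453.2 -393.5 -32 .235
```

```text
0 [ 471. -403.    0.]
5 [ 476. -399.    5.]
10 [ 480. -396.   10.]
15 [ 485. -392.   15.]
20 [ 489. -389.   20.]
25 [ 494. -385.   25.]
30 [ 499. -382.   30.]
t 4.17 pos [ 452.8 -393.6  -16.8] yaw-90 0.231 F [-0.1 -0.8 -0. ] open 1.002 grip 0.0
shift [0.001 0.008 0.304] turn [-0.   -0.01 -0.04] q6 0.50
```

Emit:
{"fn": "play_rows", "kwargs": {
  "commands": [
    {"x":0,"y":0,"z":0.15,"ax":0,"ay":0,"az":0},
    {"x":0,"y":0,"z":0.26,"ax":0,"ay":0,"az":0},
    {"x":0,"y":0,"z":0.26,"ax":0,"ay":0,"az":0}
  ]
}}

```text
time: 4.55
ee_pos: [452.5, -393.3, -30.2]
tool_rot: [[-0.229, 0.973, -0.001], [0.973, 0.229, 0.001], [0.001, -0.001, -1.0]]
wrist_force: [0.1, -0.1, 0.3]
opening: 1.0
grip_force: 0.0
```

Emit:
{"fn": "play_rows", "kwargs": {
  "commands": [
    {"x":0,"y":0,"z":0,"ax":0,"ay":0,"az":0},
    {"x":0,"y":0,"z":0,"ax":0,"ay":0,"az":0},
    {"x":0,"y":0,"z":0,"ax":0,"ay":0,"az":0},
    {"x":0,"y":0,"z":0,"ax":0,"ay":0,"az":0},
    {"x":0,"y":0,"z":0,"ax":0,"ay":0,"az":0}
  ],
  "claw": 0,
  "squeeze": 40
}}

```text
time: 5.18
ee_pos: [453.2, -394.1, -29.2]
tool_rot: [[-0.229, 0.973, 0.0], [0.973, 0.229, -0.001], [-0.001, 0.0, -1.0]]
wrist_force: [0.4, -0.3, 4.2]
opening: 0.646
grip_force: 44.1
```

```bash
python3 go.py 453.2 -393.5 30 .235 634.2 -144.7 40 -.042
```

```text
t 5.17 pos [ 453.2 -394.1  -29.2] yaw-90 0.231 F [ 0.4 -0.3  4.2] open 0.646 grip 44.1
shift [ 0.01   0.003 -1.183] turn [ 0.    0.01 -0.04] q6 0.50
t 5.17 pos [ 453.2 -394.1  -29.2] yaw-90 0.231 F [ 0.4 -0.3  4.2] open 0.646 grip 44.1
shift [ 4.024  4.667 -1.384] turn [0.   0.01 3.13] q6 0.50
```

Emit:
{"fn": "play_rows", "kwargs": {
  "commands": [
    {"x":0,"y":0,"z":-0.3,"ax":0,"ay":0,"az":0},
    {"x":0.0,"y":0.0,"z":-0.8,"ax":0,"ay":0,"az":0},
    {"x":0.3,"y":0.3,"z":-1.3,"ax":0,"ay":0,"az":0.3},
    {"x":1.0,"y":1.1,"z":-1.4,"ax":0,"ay":0,"az":0.8},
    {"x":1.7,"y":2.0,"z":-1.4,"ax":0,"ay":0,"az":1.4},
    {"x":2.4,"y":2.8,"z":-1.4,"ax":0,"ay":0,"az":2.0},
    {"x":3.1,"y":3.6,"z":-1.4,"ax":0,"ay":0,"az":2.6},
    {"x":3.6,"y":4.2,"z":-1.4,"ax":0,"ay":0,"az":3.0}
  ]
}}

```text
time: 6.18
ee_pos: [617.1, -168.2, 41.1]
tool_rot: [[0.03, 1.0, 0.0], [1.0, -0.03, 0.0], [0.0, 0.0, -1.0]]
wrist_force: [0.5, -1.9, -1.2]
opening: 0.645
grip_force: 43.5
```

Emit:
{"fn": "play_rows", "kwargs": {
  "commands": [
    {"x":0.25,"y":0.35,"z":0,"ax":0,"ay":0,"az":0.13},
    {"x":0.35,"y":0.5,"z":0,"ax":0,"ay":0,"az":0.13},
    {"x":0.35,"y":0.5,"z":0,"ax":0,"ay":0,"az":0.13},
    {"x":0.35,"y":0.5,"z":0,"ax":0,"ay":0,"az":0.13}
  ]
}}

```text
time: 6.68
ee_pos: [640.8, -154.5, 40.4]
tool_rot: [[0.043, 0.999, -0.001], [0.999, -0.043, 0.0], [-0.0, -0.001, -1.0]]
wrist_force: [-0.6, -0.3, -1.8]
opening: 0.645
grip_force: 43.5
```

```bash
cat > see.py <<'E'
from h import *
import sys
def see(k,h,c,n="top",r=90,tol=6,sat=None):
    p,d=snapshot(n);C=cloud(n,d)
    m=(np.hypot(C[...,0]-c[0],C[...,1]-c[1])<r)&(np.abs(C[...,2]-h)<tol)&(d>0)
    if sat: m&=cv2.cvtColor(p,cv2.COLOR_BGR2HSV)[...,1]>sat
    nn,l,st,ce=cv2.connectedComponentsWithStats(m.astype(np.uint8))
    i=1+np.argmax(st[1:,4]);print(k,n,rect(n,l==i,h),(l==i).sum(),np.round(C[l==i].mean(0),1))
E
python3 go.py 634.2 -144.7 -16.5 -.042
```

```text
t 6.67 pos [ 640.8 -154.5   40.4] yaw-90 -0.043 F [-0.6 -0.3 -1.8] open 0.645 grip 43.5
shift [ 0.191 -0.139  1.139] turn [-0.01  0.   -0.01] q6 1.27
```

Emit:
{"fn": "play_rows", "kwargs": {
  "commands": [
    {"x":0.19,"y":-0.14,"z":0.1,"ax":0,"ay":0,"az":0},
    {"x":0.19,"y":-0.14,"z":0.4,"ax":0,"ay":0,"az":0},
    {"x":0.19,"y":-0.14,"z":0.6,"ax":0,"ay":0,"az":0},
    {"x":0.19,"y":-0.14,"z":0.75,"ax":0,"ay":0,"az":0},
    {"x":0.19,"y":-0.14,"z":0.75,"ax":0,"ay":0,"az":0}
  ]
}}

```text
time: 7.3
ee_pos: [634.4, -143.8, 1.9]
tool_rot: [[0.042, 0.999, -0.002], [0.999, -0.042, 0.001], [0.0, -0.002, -1.0]]
wrist_force: [-0.4, 1.0, -1.1]
opening: 0.65
grip_force: 43.5
```

```bash
python3 go.py 634.2 -144.7 -16.5 -.042; python3 - <<'E'
from h import *
p,d=snapshot("scene")
cv2.imwrite("pics/s3.png",cv2.resize(p[190:290,140:260],None,fx=6,fy=6,interpolation=cv2.INTER_CUBIC))
E
```

```text
t 7.30 pos [ 634.4 -143.8    1.9] yaw-90 -0.042 F [-0.4  1.  -1.1] open 0.650 grip 43.5
shift [-0.018 -0.003  0.368] turn [-0.02 -0.01 -0.  ] q6 1.28
```

View pics/s3.png

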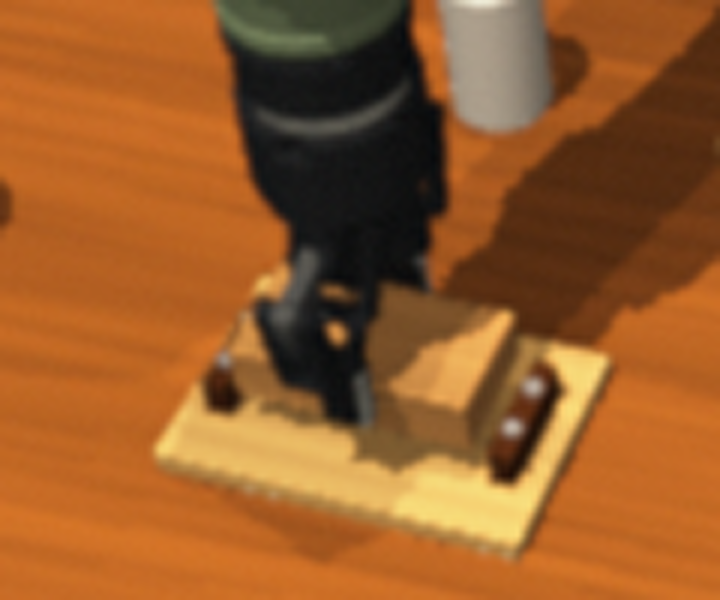

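The block is held between the stops and about 19 mm above the board. I'll measure its offset.

```bash
python3 - <<'E'
from h import *
p,d=snapshot("scene");C=cloud("scene",d);Z=C[...,2]
hsv=cv2.cvtColor(p,cv2.COLOR_BGR2HSV)
c=(634,-145);a=-.042;X=(C[...,0]-c[0])*np.cos(a)+(C[...,1]-c[1])*np.sin(a);Y=-(C[...,0]-c[0])*np.sin(a)+(C[...,1]-c[1])*np.cos(a)
near=(abs(X)<60)&(abs(Y)<90)&(d>0)
m=near&(Z>48)&(Z<70)&(hsv[...,1]>80)
print("block top",np.median(Z[m]),np.percentile(X[m],[1,99]),np.percentile(Y[m],[1,99]),m.sum())
m=near&(Z>22)&(Z<36)&(abs(Y)>55)&(hsv[...,2]<130)
for s in(1,-1):
    k=m&(Y*s>0);print("stop",s,k.sum(),Z[k].mean(),np.percentile(X[k],[2,98]),np.percentile(Y[k],[2,98]))
m=near&(abs(Z-12)<3);print("board",np.percentile(X[m],[1,99]),np.percentile(Y[m],[1,99]))
E
```

```text
block top 61.32938285634032 [-28.5005136   40.45176767] [-53.69691521  54.95195178] 532
stop 1 81 30.654546624208784 [-24.65875009  27.69607039] [61.43736325 73.35698769]
stop -1 28 29.455943885777906 [15.1190842  27.61109695] [-72.55976777 -60.56363775]
board [-53.89999519  54.86826269] [-83.65015676  84.55249245]
```

Emit:
{"fn": "play_rows", "kwargs": {
  "commands": [
    {"x":0,"y":0,"z":0.15,"ax":0,"ay":0,"az":0},
    {"x":0,"y":0,"z":0.28,"ax":0,"ay":0,"az":0},
    {"x":0,"y":0,"z":0.36,"ax":0,"ay":0,"az":0},
    {"x":0,"y":0,"z":0.37,"ax":0,"ay":0,"az":0},
    {"x":0,"y":0,"z":0.37,"ax":0,"ay":0,"az":0}
  ]
}}

```text
time: 8.02
ee_pos: [635.1, -144.0, -15.5]
tool_rot: [[0.042, 0.999, 0.0], [0.999, -0.042, -0.0], [-0.0, 0.0, -1.0]]
wrist_force: [-0.6, 0.5, -1.0]
opening: 0.646
grip_force: 43.5
```

Emit:
{"fn": "play_rows", "kwargs": {
  "commands": [
    {"x":0,"y":0,"z":0,"ax":0,"ay":0,"az":0},
    {"x":0,"y":0,"z":0,"ax":0,"ay":0,"az":0},
    {"x":0,"y":0,"z":0,"ax":0,"ay":0,"az":0},
    {"x":0,"y":0,"z":-0.4,"ax":0,"ay":0,"az":0},
    {"x":0,"y":0,"z":-1,"ax":0,"ay":0,"az":0},
    {"x":0,"y":0,"z":-1.5,"ax":0,"ay":0,"az":0},
    {"x":0,"y":0,"z":-1.6,"ax":0,"ay":0,"az":0}
  ],
  "claw": 1
}}

```text
time: 8.9
ee_pos: [636.6, -144.5, 66.5]
tool_rot: [[0.042, 0.999, 0.004], [0.999, -0.042, -0.001], [-0.001, 0.004, -1.0]]
wrist_force: [-0.0, 0.3, 0.3]
opening: 1.004
grip_force: 0.0
```

```bash
python3 go.py 438.7 5.2 60 -.47
```

```text
t 8.90 pos [ 636.6 -144.5   66.5] yaw-90 -0.042 F [-0.   0.3  0.3] open 1.004 grip 0.0
shift [ 2.826 -4.081  0.113] turn [0.04 0.   4.91] q6 1.28
```

Emit:
{"fn": "play_rows", "kwargs": {
  "commands": [
    {"x":0.3,"y":-0.4,"z":0,"ax":0,"ay":0,"az":0.6},
    {"x":0.9,"y":-1.2,"z":0,"ax":0,"ay":0,"az":1.5},
    {"x":1.5,"y":-2.2,"z":0,"ax":0,"ay":0,"az":2.7},
    {"x":2.1,"y":-3.1,"z":0.1,"ax":0,"ay":0,"az":3.8},
    {"x":2.6,"y":-3.8,"z":0.1,"ax":0,"ay":0,"az":4.6},
    {"x":2.82,"y":-4.08,"z":0.1,"ax":0,"ay":0,"az":4.9},
    {"x":2.82,"y":-4.08,"z":0.1,"ax":0,"ay":0,"az":4.9}
  ]
}}

```text
time: 9.78
ee_pos: [435.6, 6.2, 58.9]
tool_rot: [[0.451, 0.893, -0.002], [0.893, -0.451, 0.0], [-0.001, -0.002, -1.0]]
wrist_force: [0.8, 0.3, 0.3]
opening: 1.0
grip_force: 0.0
```

```bash
python3 - <<'E'
from see import *
see("block",42,(634,-145))
see("block",42,(634,-145),"scene",tol=4)
E
python3 go.py 438.7 5.2 -33 -.47
```

```text
block top [ 6.34857e+02 -1.45327e+02  1.10072e+02  5.72810e+01 -4.30000e-02] 967 [ 635.3 -145.6   41.5]
block scene [ 6.35939e+02 -1.44408e+02  1.10950e+02  5.90880e+01 -5.60000e-02] 708 [ 636.3 -143.9   42.1]
t 9.88 pos [438.    5.1  59.4] yaw-90 -0.469 F [-0.1 -0.3  0.5] open 1.003 grip 0.0
shift [0.008 0.011 1.847] turn [0.01 0.   0.01] q6 1.88
```

Emit:
{"fn": "play_rows", "kwargs": {
  "commands": [
    {"x":0.01,"y":0.01,"z":0.5,"ax":0,"ay":0,"az":0},
    {"x":0.01,"y":0.01,"z":1.1,"ax":0,"ay":0,"az":0},
    {"x":0.01,"y":0.01,"z":1.5,"ax":0,"ay":0,"az":0},
    {"x":0.01,"y":0.01,"z":1.75,"ax":0,"ay":0,"az":0},
    {"x":0.01,"y":0.01,"z":1.83,"ax":0,"ay":0,"az":0},
    {"x":0.01,"y":0.01,"z":1.83,"ax":0,"ay":0,"az":0},
    {"x":0.01,"y":0.01,"z":1.83,"ax":0,"ay":0,"az":0}
  ]
}}

```text
time: 10.75
ee_pos: [438.5, 5.5, -31.4]
tool_rot: [[0.452, 0.892, 0.001], [0.892, -0.452, -0.0], [0.0, 0.001, -1.0]]
wrist_force: [0.5, 0.7, -0.4]
opening: 0.998
grip_force: 0.0
```

Emit:
{"fn": "play_rows", "kwargs": {
  "commands": [
    {"x":0,"y":0,"z":0,"ax":0,"ay":0,"az":0},
    {"x":0,"y":0,"z":0,"ax":0,"ay":0,"az":0},
    {"x":0,"y":0,"z":0,"ax":0,"ay":0,"az":0},
    {"x":0,"y":0,"z":0,"ax":0,"ay":0,"az":0},
    {"x":0,"y":0,"z":0,"ax":0,"ay":0,"az":0}
  ],
  "claw": 0,
  "squeeze": 30
}}

```text
time: 11.38
ee_pos: [438.1, 5.7, -31.5]
tool_rot: [[0.452, 0.892, 0.001], [0.892, -0.452, -0.0], [0.0, 0.001, -1.0]]
wrist_force: [-2.6, 0.8, 4.6]
opening: 0.574
grip_force: 30.8
```

```bash
python3 go.py 635.4 -144.9 60 -.044
```

```text
t 11.38 pos [438.1   5.7 -31.5] yaw-90 -0.469 F [-2.6  0.8  4.6] open 0.574 grip 30.8
shift [-0.901  4.882 -1.826] turn [ 0.01 -0.   -4.88] q6 1.88
```

Emit:
{"fn": "play_rows", "kwargs": {
  "commands": [
    {"x":0,"y":0,"z":-0.3,"ax":0,"ay":0,"az":0},
    {"x":0,"y":0,"z":-0.9,"ax":0,"ay":0,"az":0},
    {"x":0,"y":0.2,"z":-1.5,"ax":0,"ay":0,"az":-0.2},
    {"x":-0.15,"y":0.9,"z":-1.8,"ax":0,"ay":0,"az":-0.9},
    {"x":-0.35,"y":1.9,"z":-1.82,"ax":0,"ay":0,"az":-1.9},
    {"x":-0.55,"y":2.9,"z":-1.82,"ax":0,"ay":0,"az":-2.9},
    {"x":-0.73,"y":3.9,"z":-1.82,"ax":0,"ay":0,"az":-3.9},
    {"x":-0.83,"y":4.5,"z":-1.82,"ax":0,"ay":0,"az":-4.6}
  ]
}}

```text
time: 12.38
ee_pos: [621.5, -134.8, 58.9]
tool_rot: [[0.067, 0.998, 0.001], [0.998, -0.067, -0.0], [-0.0, 0.001, -1.0]]
wrist_force: [1.0, 0.3, 0.3]
opening: 0.578
grip_force: 31.8
```

Emit:
{"fn": "play_rows", "kwargs": {
  "commands": [
    {"x":0,"y":0.3,"z":0,"ax":0,"ay":0,"az":-0.28},
    {"x":0,"y":0.39,"z":0,"ax":0,"ay":0,"az":-0.28},
    {"x":0,"y":0.39,"z":0,"ax":0,"ay":0,"az":-0.28},
    {"x":0,"y":0.39,"z":0,"ax":0,"ay":0,"az":-0.28}
  ]
}}

```text
time: 12.88
ee_pos: [638.3, -134.0, 58.9]
tool_rot: [[0.043, 0.999, -0.001], [0.999, -0.043, 0.0], [0.0, -0.001, -1.0]]
wrist_force: [0.2, -0.2, -0.8]
opening: 0.574
grip_force: 31.8
```

```bash
python3 - <<'E'
from see import *
see("caul",104,(634,-145),"scene",tol=7,sat=70)
E
python3 go.py 635.4 -144.9 11.5 -.044
```

```text
caul scene [ 637.253 -113.216   63.768   61.924    1.553] 358 [ 637.3 -110.3  102.4]
t 12.93 pos [ 638.5 -134.    59. ] yaw-90 -0.043 F [-0.2 -0.3 -0.8] open 0.576 grip 31.8
shift [-0.22  -0.051  0.951] turn [-0.01 -0.    0.01] q6 1.29
```

Emit:
{"fn": "play_rows", "kwargs": {
  "commands": [
    {"x":-0.22,"y":-0.05,"z":0.1,"ax":0,"ay":0,"az":0},
    {"x":-0.22,"y":-0.05,"z":0.4,"ax":0,"ay":0,"az":0},
    {"x":-0.22,"y":-0.05,"z":0.6,"ax":0,"ay":0,"az":0},
    {"x":-0.22,"y":-0.05,"z":0.7,"ax":0,"ay":0,"az":0},
    {"x":-0.22,"y":-0.05,"z":0.7,"ax":0,"ay":0,"az":0}
  ]
}}

```text
time: 13.55
ee_pos: [635.8, -145.1, 23.2]
tool_rot: [[0.043, 0.999, -0.001], [0.999, -0.043, 0.0], [0.0, -0.001, -1.0]]
wrist_force: [-1.0, -0.9, 0.1]
opening: 0.577
grip_force: 31.8
```

```bash
python3 - <<'E'
from h import *
p,d=snapshot("scene");C=cloud("scene",d);Z=C[...,2]
hsv=cv2.cvtColor(p,cv2.COLOR_BGR2HSV)
c=(635.4,-144.9);a=-.044;X=(C[...,0]-c[0])*np.cos(a)+(C[...,1]-c[1])*np.sin(a);Y=-(C[...,0]-c[0])*np.sin(a)+(C[...,1]-c[1])*np.cos(a)
near=(abs(X)<60)&(abs(Y)<90)&(d>0)
m=near&(Z>60)&(Z<76)&(hsv[...,1]>70)
print("caul top",np.median(Z[m]),np.percentile(X[m],[1,99]),np.percentile(Y[m],[1,99]),m.sum())
cv2.imwrite("pics/s4.png",cv2.resize(p[190:290,140:260],None,fx=6,fy=6,interpolation=cv2.INTER_CUBIC))
E
python3 go.py 635.4 -144.9 11.5 -.044
```

```text
caul top 66.67977726135337 [-27.67397874  35.87125944] [-49.31402368  49.88073159] 407
t 13.60 pos [ 636.2 -145.2   23.7] yaw-90 -0.044 F [-0.3 -0.1  0.1] open 0.572 grip 31.8
shift [ 0.005 -0.015  0.245] turn [-0.   -0.    0.01] q6 1.28
```

View pics/s4.png

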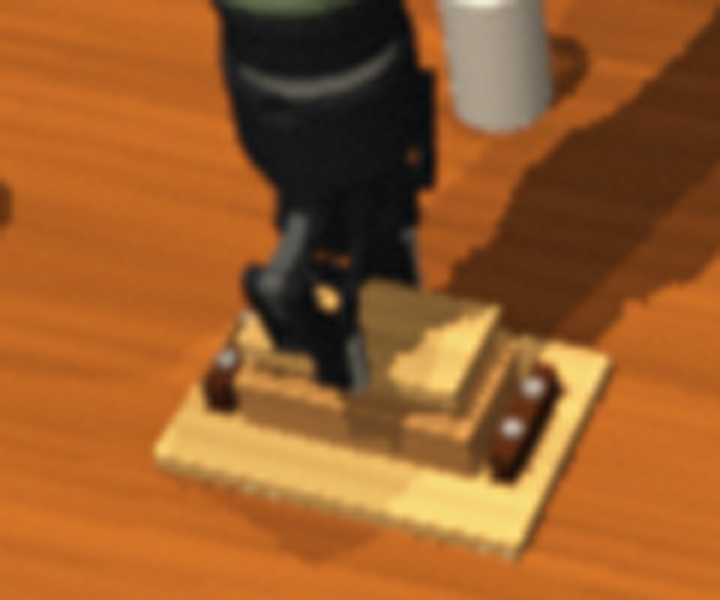

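The caul is level and centred above the block. I'll lower it and release.

Emit:
{"fn": "play_rows", "kwargs": {
  "commands": [
    {"x":0,"y":-0.01,"z":0.12,"ax":0,"ay":0,"az":0},
    {"x":0,"y":-0.01,"z":0.2,"ax":0,"ay":0,"az":0},
    {"x":0,"y":-0.01,"z":0.25,"ax":0,"ay":0,"az":0},
    {"x":0,"y":-0.01,"z":0.25,"ax":0,"ay":0,"az":0},
    {"x":0,"y":-0.01,"z":0.25,"ax":0,"ay":0,"az":0}
  ]
}}

```text
time: 14.22
ee_pos: [635.8, -145.4, 11.6]
tool_rot: [[0.044, 0.999, 0.0], [0.999, -0.044, -0.0], [-0.0, 0.0, -1.0]]
wrist_force: [-0.6, 0.2, -0.1]
opening: 0.576
grip_force: 31.8
```

Emit:
{"fn": "play_rows", "kwargs": {
  "commands": [
    {"x":0,"y":0,"z":0,"ax":0,"ay":0,"az":0},
    {"x":0,"y":0,"z":0,"ax":0,"ay":0,"az":0},
    {"x":0,"y":0,"z":0,"ax":0,"ay":0,"az":0},
    {"x":0,"y":0,"z":-0.4,"ax":0,"ay":0,"az":0},
    {"x":0,"y":0,"z":-1,"ax":0,"ay":0,"az":0},
    {"x":0,"y":0,"z":-1.5,"ax":0,"ay":0,"az":0},
    {"x":0,"y":0,"z":-1.6,"ax":0,"ay":0,"az":0}
  ],
  "claw": 1
}}

```text
time: 15.1
ee_pos: [637.1, -145.8, 93.5]
tool_rot: [[0.044, 0.999, 0.004], [0.999, -0.044, -0.001], [-0.001, 0.004, -1.0]]
wrist_force: [-0.1, 0.5, -0.2]
opening: 1.002
grip_force: 0.0
```

```bash
python3 go.py 425.3 146.4 70 .33
```

```text
t 15.10 pos [ 637.1 -145.8   93.5] yaw-90 -0.044 F [-0.1  0.5 -0.2] open 1.002 grip 0.0
shift [ 5.654 -4.489  0.448] turn [ 0.04  0.02 -4.28] q6 1.28
```

Emit:
{"fn": "play_rows", "kwargs": {
  "commands": [
    {"x":0.4,"y":-0.3,"z":0,"ax":0,"ay":0,"az":0},
    {"x":1.2,"y":-0.95,"z":0.1,"ax":0,"ay":0,"az":0},
    {"x":2.1,"y":-1.65,"z":0.2,"ax":0,"ay":0,"az":0},
    {"x":3.0,"y":-2.4,"z":0.3,"ax":0,"ay":0,"az":0},
    {"x":3.9,"y":-3.1,"z":0.4,"ax":0,"ay":0,"az":0},
    {"x":4.8,"y":-3.8,"z":0.4,"ax":0,"ay":0,"az":0},
    {"x":5.4,"y":-4.3,"z":0.4,"ax":0,"ay":0,"az":0},
    {"x":5.65,"y":-4.5,"z":0.4,"ax":0,"ay":0,"az":0}
  ]
}}

```text
time: 16.1
ee_pos: [421.0, 147.9, 70.8]
tool_rot: [[0.041, 0.999, -0.002], [0.999, -0.041, -0.0], [-0.0, -0.002, -1.0]]
wrist_force: [-0.7, 0.0, -0.1]
opening: 1.002
grip_force: 0.0
```

```bash
python3 - <<'E'
from see import *
see("caul",54,(634,-145),tol=5)
see("caul",54,(634,-145),"scene",tol=4)
E
python3 go.py 425.3 146.4 7 -.044
```

```text
caul top [ 6.35987e+02 -1.46227e+02  9.99320e+01  5.07380e+01 -4.60000e-02] 807 [ 636.  -146.5   53.6]
caul scene [ 6.36897e+02 -1.45242e+02  1.01377e+02  5.42290e+01 -4.70000e-02] 596 [ 636.5 -145.3   54. ]
t 16.20 pos [422.3 147.4  71.1] yaw-90 -0.042 F [ 0.4  0.1 -0.2] open 0.999 grip 0.0
shift [-0.017  0.062  1.282] turn [-0.01  0.    0.03] q6 1.78
```

Emit:
{"fn": "play_rows", "kwargs": {
  "commands": [
    {"x":-0.02,"y":0.06,"z":0.3,"ax":0,"ay":0,"az":0},
    {"x":-0.02,"y":0.06,"z":0.7,"ax":0,"ay":0,"az":0},
    {"x":-0.02,"y":0.06,"z":1.05,"ax":0,"ay":0,"az":0},
    {"x":-0.02,"y":0.06,"z":1.23,"ax":0,"ay":0,"az":0},
    {"x":-0.02,"y":0.06,"z":1.28,"ax":0,"ay":0,"az":0},
    {"x":-0.02,"y":0.06,"z":1.28,"ax":0,"ay":0,"az":0}
  ]
}}

```text
time: 16.95
ee_pos: [426.7, 145.4, 7.7]
tool_rot: [[0.044, 0.999, 0.0], [0.999, -0.044, -0.0], [-0.0, 0.0, -1.0]]
wrist_force: [-0.1, -0.8, -0.3]
opening: 1.002
grip_force: 0.0
```

Emit:
{"fn": "play_rows", "kwargs": {
  "commands": [
    {"x":0,"y":0,"z":0,"ax":0,"ay":0,"az":0},
    {"x":0,"y":0,"z":0,"ax":0,"ay":0,"az":0},
    {"x":0,"y":0,"z":0,"ax":0,"ay":0,"az":0},
    {"x":0,"y":0,"z":0,"ax":0,"ay":0,"az":0},
    {"x":0,"y":0,"z":0,"ax":0,"ay":0,"az":0},
    {"x":0,"y":0,"z":0,"ax":0,"ay":0,"az":0},
    {"x":0,"y":0,"z":0,"ax":0,"ay":0,"az":0}
  ],
  "claw": 0,
  "squeeze": 60
}}

```text
time: 17.82
ee_pos: [425.6, 145.7, 7.8]
tool_rot: [[0.043, 0.999, -0.001], [0.999, -0.043, 0.0], [0.0, -0.001, -1.0]]
wrist_force: [-3.1, 0.0, 5.1]
opening: 0.279
grip_force: 58.5
```

```bash
python3 go.py 636 -145.3 90 -.044
```

```text
t 17.82 pos [425.6 145.7   7.8] yaw-90 -0.043 F [-3.1  0.   5.1] open 0.279 grip 58.5
shift [-5.633  4.455 -1.649] turn [-0.01 -0.    0.01] q6 1.78
```

Emit:
{"fn": "play_rows", "kwargs": {
  "commands": [
    {"x":0,"y":0,"z":-0.2,"ax":0,"ay":0,"az":0},
    {"x":0,"y":0,"z":-0.6,"ax":0,"ay":0,"az":0},
    {"x":-0.1,"y":0.1,"z":-1.1,"ax":0,"ay":0,"az":0},
    {"x":-0.4,"y":0.35,"z":-1.5,"ax":0,"ay":0,"az":0},
    {"x":-1.0,"y":0.8,"z":-1.65,"ax":0,"ay":0,"az":0},
    {"x":-1.7,"y":1.3,"z":-1.65,"ax":0,"ay":0,"az":0},
    {"x":-2.4,"y":1.9,"z":-1.65,"ax":0,"ay":0,"az":0},
    {"x":-3.1,"y":2.4,"z":-1.65,"ax":0,"ay":0,"az":0}
  ]
}}

```text
time: 18.82
ee_pos: [539.8, -15.6, 90.0]
tool_rot: [[0.044, 0.999, -0.0], [0.999, -0.044, 0.0], [0.0, -0.0, -1.0]]
wrist_force: [0.2, 0.1, -5.9]
opening: 0.281
grip_force: 59.6
```

Emit:
{"fn": "play_rows", "kwargs": {
  "commands": [
    {"x":-0.7,"y":0.55,"z":0,"ax":0,"ay":0,"az":0},
    {"x":-1.4,"y":1.1,"z":0,"ax":0,"ay":0,"az":0},
    {"x":-2.0,"y":1.6,"z":0,"ax":0,"ay":0,"az":0},
    {"x":-2.4,"y":1.95,"z":0,"ax":0,"ay":0,"az":0},
    {"x":-2.53,"y":2.05,"z":0,"ax":0,"ay":0,"az":0},
    {"x":-2.53,"y":2.05,"z":0,"ax":0,"ay":0,"az":0},
    {"x":-2.53,"y":2.05,"z":0,"ax":0,"ay":0,"az":0}
  ]
}}

```text
time: 19.7
ee_pos: [635.1, -144.1, 89.7]
tool_rot: [[0.043, 0.999, -0.002], [0.999, -0.043, 0.001], [0.001, -0.002, -1.0]]
wrist_force: [-0.9, -0.1, -5.7]
opening: 0.284
grip_force: 59.7
```

```bash
python3 - <<'E'
from h import *
p,d=snapshot("scene")
cv2.imwrite("pics/s5.png",cv2.resize(p[170:290,140:260],None,fx=5,fy=5,interpolation=cv2.INTER_CUBIC))
E
python3 go.py 636 -145.3 63 -.044
```

```text
t 19.75 pos [ 635.3 -144.1   89.9] yaw-90 -0.043 F [ 0.1  0.  -5.3] open 0.280 grip 59.7
shift [-0.024  0.016  0.538] turn [-0.01 -0.01  0.02] q6 1.28
```

View pics/s5.png

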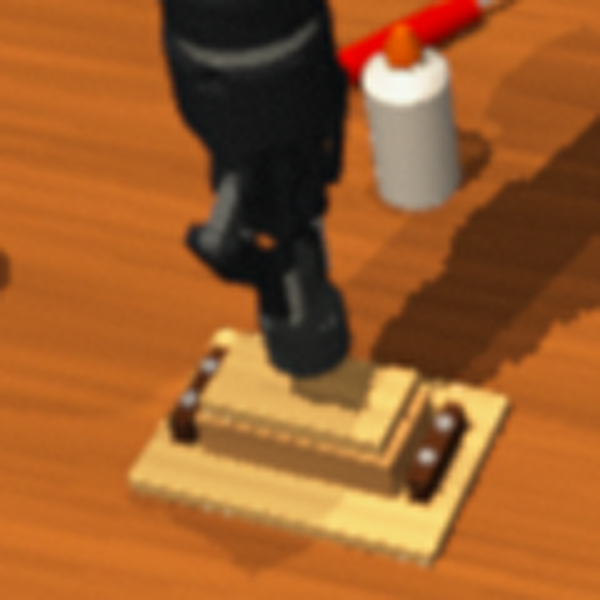

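The weight hangs upright over the middle of the caul. I'll lower and release.

Emit:
{"fn": "play_rows", "kwargs": {
  "commands": [
    {"x":-0.03,"y":0.01,"z":0.2,"ax":0,"ay":0,"az":0},
    {"x":-0.03,"y":0.01,"z":0.4,"ax":0,"ay":0,"az":0},
    {"x":-0.03,"y":0.01,"z":0.5,"ax":0,"ay":0,"az":0},
    {"x":-0.03,"y":0.01,"z":0.55,"ax":0,"ay":0,"az":0},
    {"x":-0.03,"y":0.01,"z":0.55,"ax":0,"ay":0,"az":0},
    {"x":-0.03,"y":0.01,"z":0.55,"ax":0,"ay":0,"az":0}
  ]
}}

```text
time: 20.5
ee_pos: [636.9, -147.0, 62.7]
tool_rot: [[0.044, 0.999, 0.001], [0.999, -0.044, -0.0], [-0.0, 0.001, -1.0]]
wrist_force: [0.8, 0.8, -4.4]
opening: 0.28
grip_force: 59.8
```

Emit:
{"fn": "play_rows", "kwargs": {
  "commands": [
    {"x":0,"y":0,"z":0,"ax":0,"ay":0,"az":0},
    {"x":0,"y":0,"z":0,"ax":0,"ay":0,"az":0},
    {"x":0,"y":0,"z":0,"ax":0,"ay":0,"az":0},
    {"x":0,"y":0,"z":0,"ax":0,"ay":0,"az":0},
    {"x":0,"y":0,"z":-0.3,"ax":0,"ay":0,"az":0},
    {"x":0,"y":0,"z":-0.8,"ax":0,"ay":0,"az":0},
    {"x":0,"y":0,"z":-1.3,"ax":0,"ay":0,"az":0},
    {"x":0,"y":0,"z":-1.5,"ax":0,"ay":0,"az":0}
  ],
  "claw": 1
}}

```text
time: 21.5
ee_pos: [638.0, -147.3, 140.3]
tool_rot: [[0.044, 0.999, 0.004], [0.999, -0.044, -0.001], [-0.001, 0.004, -1.0]]
wrist_force: [0.6, -0.4, -0.0]
opening: 1.001
grip_force: 0.0
```

```bash
python3 go.py 424.2 -165 110 -.03
```

```text
t 21.50 pos [ 638.  -147.3  140.3] yaw-90 -0.044 F [ 0.6 -0.4 -0. ] open 1.001 grip 0.0
shift [-0.54  -4.258  0.59 ] turn [ 0.04  0.01 -0.16] q6 1.27
```

Emit:
{"fn": "play_rows", "kwargs": {
  "commands": [
    {"x":0,"y":-0.3,"z":0,"ax":0,"ay":0,"az":-0.1},
    {"x":-0.15,"y":-1.1,"z":0.1,"ax":0,"ay":0,"az":-0.16},
    {"x":-0.3,"y":-2.1,"z":0.3,"ax":0,"ay":0,"az":-0.16},
    {"x":-0.4,"y":-3.1,"z":0.5,"ax":0,"ay":0,"az":-0.16},
    {"x":-0.5,"y":-3.9,"z":0.6,"ax":0,"ay":0,"az":-0.16},
    {"x":-0.54,"y":-4.26,"z":0.6,"ax":0,"ay":0,"az":-0.16},
    {"x":-0.54,"y":-4.26,"z":0.6,"ax":0,"ay":0,"az":-0.16}
  ]
}}

```text
time: 22.38
ee_pos: [421.6, -164.4, 107.6]
tool_rot: [[0.031, 1.0, -0.0], [1.0, -0.031, 0.0], [0.0, -0.0, -1.0]]
wrist_force: [0.9, -1.2, 0.1]
opening: 0.999
grip_force: 0.0
```

```bash
python3 - <<'E'
from see import *
for n in("top","scene"):
  try: see("weight",120,(636,-146),n,tol=4,r=40)
  except Exception as e: print(e)
for n in("top","scene"):
    f=np.load(n+"0.npz");p=f["p"];h=cv2.cvtColor(p,cv2.COLOR_BGR2HSV);C=cloud(n,f["d"])
    m=(h[...,1]>150)&((h[...,0]<14))&(C[...,2]>96)&(C[...,2]<125)&(np.hypot(C[...,0]-424,C[...,1]+165)<40)
    v,u=np.nonzero(m);print(n,m.sum(),C[m].mean(0),cast(n,[[u.mean(),v.mean()]],107))
    w=(h[...,1]<60)&(C[...,2]>30)&(C[...,2]<85)&(np.hypot(C[...,0]-424,C[...,1]+165)<45)&(f["d"]>0)
    A=np.c_[2*C[w][:,:2],np.ones(w.sum())];s=np.linalg.lstsq(A,(C[w][:,:2]**2).sum(1),rcond=None)[0];print("circle",s[:2],np.sqrt(s[2]+s[0]**2+s[1]**2),w.sum())
E
python3 go.py 424.2 -165 24 -.03
```

```text
weight top [ 635.062 -145.439   23.792   23.322   -1.557] 96 [ 635.9 -145.9  119.3]
weight scene [ 6.35624e+02 -1.44833e+02  2.70710e+01  2.55570e+01 -6.10000e-02] 72 [ 635.9 -144.8  119.9]
top 40 [ 423.73211019 -165.11583468  113.81556938] [[ 424.21433279 -166.38464719  107.        ]]
circle [ 424.84799699 -166.59413961] 23.989046464334344 89
scene 47 [ 428.31190849 -164.53735384  109.04599922] [[ 426.04515944 -165.56488737  107.        ]]
circle [ 427.90912582 -164.45299874] 20.050574016259365 213
t 22.48 pos [ 423.6 -164.9  107.9] yaw-90 -0.030 F [ 0.4 -0.1  0.7] open 1.001 grip 0.0
shift [-1.000e-03  9.000e-03  1.678e+00] turn [0.02 0.01 0.  ] q6 1.07
```

Emit:
{"fn": "play_rows", "kwargs": {
  "commands": [
    {"x":-0.01,"y":0.02,"z":0.3,"ax":0,"ay":0,"az":0},
    {"x":-0.01,"y":0.02,"z":0.7,"ax":0,"ay":0,"az":0},
    {"x":-0.01,"y":0.02,"z":1.1,"ax":0,"ay":0,"az":0},
    {"x":-0.01,"y":0.02,"z":1.45,"ax":0,"ay":0,"az":0},
    {"x":-0.01,"y":0.02,"z":1.65,"ax":0,"ay":0,"az":0},
    {"x":-0.01,"y":0.02,"z":1.7,"ax":0,"ay":0,"az":0},
    {"x":-0.01,"y":0.02,"z":1.7,"ax":0,"ay":0,"az":0}
  ]
}}

```text
time: 23.35
ee_pos: [424.1, -165.2, 22.7]
tool_rot: [[0.029, 1.0, 0.0], [1.0, -0.029, -0.0], [-0.0, 0.0, -1.0]]
wrist_force: [-0.2, 0.9, 0.6]
opening: 1.003
grip_force: 0.0
```

Emit:
{"fn": "play_rows", "kwargs": {
  "commands": [
    {"x":0,"y":0,"z":0,"ax":0,"ay":0,"az":0},
    {"x":0,"y":0,"z":0,"ax":0,"ay":0,"az":0},
    {"x":0,"y":0,"z":0,"ax":0,"ay":0,"az":0},
    {"x":0,"y":0,"z":0,"ax":0,"ay":0,"az":0},
    {"x":0,"y":0,"z":0,"ax":0,"ay":0,"az":0}
  ],
  "claw": 0,
  "squeeze": 40
}}

```text
time: 23.98
ee_pos: [424.2, -165.4, 23.2]
tool_rot: [[0.03, 1.0, 0.001], [1.0, -0.03, -0.001], [-0.001, 0.001, -1.0]]
wrist_force: [-0.9, 0.5, 6.8]
opening: 0.571
grip_force: 40.7
```

```bash
python3 go.py 592.6 134.5 80 -.03 424.5 20 160 -.03
```

```text
t 23.98 pos [ 424.2 -165.4   23.2] yaw-90 -0.030 F [-0.9  0.5  6.8] open 0.571 grip 40.7
shift [ 6.094  3.19  -1.136] turn [0.01 0.01 0.  ] q6 1.07
t 23.98 pos [ 424.2 -165.4   23.2] yaw-90 -0.030 F [-0.9  0.5  6.8] open 0.571 grip 40.7
shift [ 3.704 -0.1   -2.738] turn [0.01 0.01 0.  ] q6 1.07
```

Emit:
{"fn": "play_rows", "kwargs": {
  "commands": [
    {"x":0,"y":0,"z":-0.2,"ax":0,"ay":0,"az":0},
    {"x":0,"y":0,"z":-0.6,"ax":0,"ay":0,"az":0},
    {"x":0.2,"y":0.1,"z":-1.0,"ax":0,"ay":0,"az":0},
    {"x":0.8,"y":0.4,"z":-1.1,"ax":0,"ay":0,"az":0},
    {"x":1.6,"y":0.8,"z":-1.1,"ax":0,"ay":0,"az":0},
    {"x":2.4,"y":1.2,"z":-1.1,"ax":0,"ay":0,"az":0},
    {"x":3.2,"y":1.6,"z":-1.1,"ax":0,"ay":0,"az":0},
    {"x":4.0,"y":2.1,"z":-1.1,"ax":0,"ay":0,"az":0}
  ]
}}

```text
time: 24.98
ee_pos: [534.4, 33.1, 77.7]
tool_rot: [[0.03, 1.0, -0.001], [1.0, -0.03, -0.0], [-0.0, -0.001, -1.0]]
wrist_force: [1.1, -0.1, -2.0]
opening: 0.57
grip_force: 42.2
```

Emit:
{"fn": "play_rows", "kwargs": {
  "commands": [
    {"x":0.8,"y":0.4,"z":0,"ax":0,"ay":0,"az":0},
    {"x":1.5,"y":0.8,"z":0,"ax":0,"ay":0,"az":0},
    {"x":1.95,"y":1.0,"z":0,"ax":0,"ay":0,"az":0},
    {"x":2.09,"y":1.09,"z":0,"ax":0,"ay":0,"az":0},
    {"x":2.09,"y":1.09,"z":0,"ax":0,"ay":0,"az":0},
    {"x":2.09,"y":1.09,"z":0,"ax":0,"ay":0,"az":0}
  ]
}}

```text
time: 25.72
ee_pos: [591.4, 133.5, 77.4]
tool_rot: [[0.031, 1.0, -0.001], [1.0, -0.031, -0.0], [-0.001, -0.001, -1.0]]
wrist_force: [-0.3, -0.1, -1.0]
opening: 0.57
grip_force: 42.2
```

```bash
python3 - <<'E'
from h import *
p,d=snapshot("scene")
cv2.imwrite("pics/s6.png",cv2.resize(p[170:310,250:410],None,fx=4,fy=4,interpolation=cv2.INTER_CUBIC))
E
python3 go.py 592.6 134.5 27 -.03
```

```text
t 25.77 pos [591.5 133.5  77.5] yaw-90 -0.031 F [ 0.1  0.1 -2.3] open 0.568 grip 42.2
shift [0.022 0.022 1.009] turn [-0.01  0.   -0.01] q6 1.70
```

View pics/s6.png

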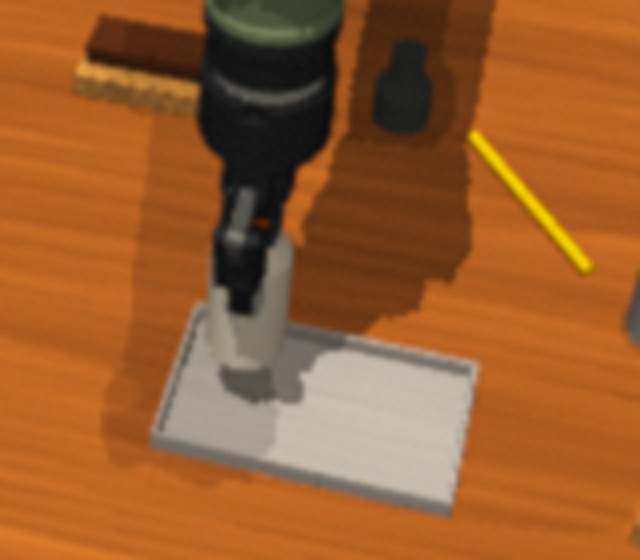

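The bottle hangs upright over the tray's left half in this view, which is the half nearer the board. I'll lower and release.

Emit:
{"fn": "play_rows", "kwargs": {
  "commands": [
    {"x":0.02,"y":0.02,"z":0.3,"ax":0,"ay":0,"az":0},
    {"x":0.02,"y":0.02,"z":0.65,"ax":0,"ay":0,"az":0},
    {"x":0.02,"y":0.02,"z":0.88,"ax":0,"ay":0,"az":0},
    {"x":0.02,"y":0.02,"z":0.98,"ax":0,"ay":0,"az":0},
    {"x":0.02,"y":0.02,"z":1.02,"ax":0,"ay":0,"az":0},
    {"x":0.02,"y":0.02,"z":1.02,"ax":0,"ay":0,"az":0},
    {"x":0.02,"y":0.02,"z":1.02,"ax":0,"ay":0,"az":0}
  ]
}}

```text
time: 26.65
ee_pos: [593.8, 135.6, 26.9]
tool_rot: [[0.03, 1.0, 0.001], [1.0, -0.03, 0.0], [0.0, 0.001, -1.0]]
wrist_force: [-0.2, -0.3, -2.2]
opening: 0.569
grip_force: 42.2
```

Emit:
{"fn": "play_rows", "kwargs": {
  "commands": [
    {"x":0,"y":0,"z":0,"ax":0,"ay":0,"az":0},
    {"x":0,"y":0,"z":0,"ax":0,"ay":0,"az":0},
    {"x":0,"y":0,"z":0,"ax":0,"ay":0,"az":0},
    {"x":0,"y":0,"z":0,"ax":0,"ay":0,"az":0},
    {"x":0,"y":0,"z":-0.3,"ax":0,"ay":0,"az":0},
    {"x":0,"y":0,"z":-0.9,"ax":0,"ay":0,"az":0},
    {"x":0,"y":0,"z":-1.5,"ax":0,"ay":0,"az":0},
    {"x":0,"y":0,"z":-1.9,"ax":0,"ay":0,"az":0}
  ],
  "claw": 1
}}

```text
time: 27.65
ee_pos: [594.1, 135.7, 124.3]
tool_rot: [[0.03, 1.0, 0.003], [1.0, -0.03, 0.0], [0.0, 0.003, -1.0]]
wrist_force: [0.0, 0.5, -0.1]
opening: 1.0
grip_force: 0.0
```

```bash
python3 go.py 465 399.6 80 -.03
```

```text
t 27.65 pos [594.1 135.7 124.3] yaw-90 -0.030 F [ 0.   0.5 -0.1] open 1.000 grip 0.0
shift [ 5.199 -2.74   0.88 ] turn [ 0.03 -0.    0.  ] q6 1.70
```

Emit:
{"fn": "play_rows", "kwargs": {
  "commands": [
    {"x":0.4,"y":-0.2,"z":0,"ax":0,"ay":0,"az":0},
    {"x":1.3,"y":-0.7,"z":0,"ax":0,"ay":0,"az":0},
    {"x":2.3,"y":-1.2,"z":0.1,"ax":0,"ay":0,"az":0},
    {"x":3.3,"y":-1.7,"z":0.4,"ax":0,"ay":0,"az":0},
    {"x":4.3,"y":-2.3,"z":0.7,"ax":0,"ay":0,"az":0},
    {"x":5.0,"y":-2.6,"z":0.9,"ax":0,"ay":0,"az":0},
    {"x":5.2,"y":-2.74,"z":0.9,"ax":0,"ay":0,"az":0},
    {"x":5.2,"y":-2.74,"z":0.9,"ax":0,"ay":0,"az":0}
  ]
}}

```text
time: 28.65
ee_pos: [462.7, 400.0, 76.2]
tool_rot: [[0.028, 1.0, -0.001], [1.0, -0.028, -0.001], [-0.001, -0.001, -1.0]]
wrist_force: [0.3, -0.6, 0.0]
opening: 1.0
grip_force: 0.0
```

```bash
python3 - <<'E'
from see import *
p,d=snapshot("top");C=cloud("top",d);h=cv2.cvtColor(p,cv2.COLOR_BGR2HSV)
m=(C[...,2]>80)&(C[...,2]<125)&(d>0)&(np.hypot(C[...,0]-593,C[...,1]-134)<45)
print("bottle",rect("top",m&(C[...,2]<98),94),C[m&(h[...,1]>150)].mean(0))
E
python3 go.py 465 399.6 -13 -.03
```

```text
bottle [ 5.92757e+02  1.32458e+02  4.90670e+01  4.80320e+01 -4.55000e-01] [591.32014978 131.30759783 115.4755535 ]
t 28.70 pos [463.7 399.2  76.5] yaw-90 -0.029 F [-0.2 -0.6  0.1] open 0.997 grip 0.0
shift [0.009 0.026 1.791] turn [0.   0.01 0.01] q6 2.19
```

Emit:
{"fn": "play_rows", "kwargs": {
  "commands": [
    {"x":0.01,"y":0.02,"z":0.3,"ax":0,"ay":0,"az":0},
    {"x":0.01,"y":0.02,"z":0.7,"ax":0,"ay":0,"az":0},
    {"x":0.01,"y":0.02,"z":1.15,"ax":0,"ay":0,"az":0},
    {"x":0.01,"y":0.02,"z":1.5,"ax":0,"ay":0,"az":0},
    {"x":0.01,"y":0.02,"z":1.73,"ax":0,"ay":0,"az":0},
    {"x":0.01,"y":0.02,"z":1.79,"ax":0,"ay":0,"az":0},
    {"x":0.01,"y":0.02,"z":1.79,"ax":0,"ay":0,"az":0}
  ]
}}

```text
time: 29.58
ee_pos: [465.2, 400.0, -12.8]
tool_rot: [[0.03, 1.0, 0.0], [1.0, -0.03, 0.0], [0.0, 0.0, -1.0]]
wrist_force: [0.4, -0.4, 0.7]
opening: 0.999
grip_force: 0.0
```

Emit:
{"fn": "play_rows", "kwargs": {
  "commands": [
    {"x":0,"y":0,"z":0,"ax":0,"ay":0,"az":0},
    {"x":0,"y":0,"z":0,"ax":0,"ay":0,"az":0},
    {"x":0,"y":0,"z":0,"ax":0,"ay":0,"az":0},
    {"x":0,"y":0,"z":0,"ax":0,"ay":0,"az":0},
    {"x":0,"y":0,"z":0,"ax":0,"ay":0,"az":0}
  ],
  "claw": 0
}}

```text
time: 30.2
ee_pos: [465.2, 400.5, -12.0]
tool_rot: [[0.029, 1.0, 0.001], [1.0, -0.029, 0.001], [0.001, 0.001, -1.0]]
wrist_force: [-1.3, -0.6, 6.7]
opening: 0.703
grip_force: 42.8
```

```bash
python3 go.py 595.4 228.5 60 -.03
```

```text
t 30.20 pos [465.2 400.5 -12. ] yaw-90 -0.029 F [-1.3 -0.6  6.7] open 0.703 grip 42.8
shift [-3.36   2.706 -1.441] turn [ 0.01 -0.01  0.01] q6 2.19
```

Emit:
{"fn": "play_rows", "kwargs": {
  "commands": [
    {"x":0,"y":0,"z":-0.2,"ax":0,"ay":0,"az":0},
    {"x":0,"y":0,"z":-0.7,"ax":0,"ay":0,"az":0},
    {"x":-0.2,"y":0.15,"z":-1.2,"ax":0,"ay":0,"az":0},
    {"x":-0.7,"y":0.6,"z":-1.2,"ax":0,"ay":0,"az":0},
    {"x":-1.4,"y":1.1,"z":-1.2,"ax":0,"ay":0,"az":0},
    {"x":-2.1,"y":1.7,"z":-1.2,"ax":0,"ay":0,"az":0},
    {"x":-2.7,"y":2.2,"z":-1.2,"ax":0,"ay":0,"az":0},
    {"x":-3.1,"y":2.5,"z":-1.2,"ax":0,"ay":0,"az":0}
  ]
}}

```text
time: 31.2
ee_pos: [586.6, 239.5, 47.3]
tool_rot: [[0.031, 1.0, 0.001], [1.0, -0.031, -0.0], [-0.0, 0.001, -1.0]]
wrist_force: [0.3, 1.0, -2.3]
opening: 0.701
grip_force: 43.7
```

Emit:
{"fn": "play_rows", "kwargs": {
  "commands": [
    {"x":-0.2,"y":0.15,"z":0,"ax":0,"ay":0,"az":0},
    {"x":-0.26,"y":0.2,"z":0,"ax":0,"ay":0,"az":0},
    {"x":-0.26,"y":0.2,"z":0,"ax":0,"ay":0,"az":0},
    {"x":-0.26,"y":0.2,"z":0,"ax":0,"ay":0,"az":0}
  ]
}}

```text
time: 31.7
ee_pos: [594.2, 229.0, 47.0]
tool_rot: [[0.028, 1.0, -0.0], [1.0, -0.028, 0.0], [0.0, -0.0, -1.0]]
wrist_force: [-0.0, 0.2, -1.4]
opening: 0.698
grip_force: 43.7
```

```bash
python3 go.py 595.4 228.2 -8 -.03
```

```text
t 31.70 pos [594.2 229.   47. ] yaw-90 -0.028 F [-0.   0.2 -1.4] open 0.698 grip 43.7
shift [-0.015  0.025  1.099] turn [-0.   -0.    0.02] q6 1.85
```

Emit:
{"fn": "play_rows", "kwargs": {
  "commands": [
    {"x":-0.01,"y":0.02,"z":0.3,"ax":0,"ay":0,"az":0},
    {"x":-0.01,"y":0.02,"z":0.7,"ax":0,"ay":0,"az":0},
    {"x":-0.01,"y":0.02,"z":0.95,"ax":0,"ay":0,"az":0},
    {"x":-0.01,"y":0.02,"z":1.07,"ax":0,"ay":0,"az":0},
    {"x":-0.01,"y":0.02,"z":1.1,"ax":0,"ay":0,"az":0},
    {"x":-0.01,"y":0.02,"z":1.1,"ax":0,"ay":0,"az":0},
    {"x":-0.01,"y":0.02,"z":1.1,"ax":0,"ay":0,"az":0}
  ]
}}

```text
time: 32.58
ee_pos: [596.4, 227.6, -7.4]
tool_rot: [[0.03, 1.0, 0.001], [1.0, -0.03, 0.0], [0.0, 0.001, -1.0]]
wrist_force: [-0.8, 0.8, -2.5]
opening: 0.702
grip_force: 43.7
```

Emit:
{"fn": "play_rows", "kwargs": {
  "commands": [
    {"x":0,"y":0,"z":0,"ax":0,"ay":0,"az":0},
    {"x":0,"y":0,"z":0,"ax":0,"ay":0,"az":0},
    {"x":0,"y":0,"z":0,"ax":0,"ay":0,"az":0},
    {"x":0,"y":0,"z":0,"ax":0,"ay":0,"az":0},
    {"x":0,"y":0,"z":-0.3,"ax":0,"ay":0,"az":0},
    {"x":0,"y":0,"z":-1.0,"ax":0,"ay":0,"az":0},
    {"x":0,"y":0,"z":-2.0,"ax":0,"ay":0,"az":0},
    {"x":0,"y":0,"z":-2.9,"ax":0,"ay":0,"az":0}
  ],
  "claw": 1
}}

```text
time: 33.58
ee_pos: [596.2, 227.6, 139.8]
tool_rot: [[0.03, 1.0, 0.001], [1.0, -0.03, 0.0], [0.0, 0.001, -1.0]]
wrist_force: [1.8, 0.9, 1.3]
opening: 0.995
grip_force: 0.0
```

Emit:
{"fn": "play_rows", "kwargs": {
  "commands": [
    {"x":0.5,"y":-0.4,"z":0,"ax":0,"ay":0,"az":0},
    {"x":1.3,"y":-1.2,"z":0,"ax":0,"ay":0,"az":0},
    {"x":2.0,"y":-2.1,"z":0,"ax":0,"ay":0,"az":0},
    {"x":2.8,"y":-3.0,"z":0,"ax":0,"ay":0,"az":0},
    {"x":3.4,"y":-3.8,"z":0,"ax":0,"ay":0,"az":0},
    {"x":3.6,"y":-4.2,"z":0,"ax":0,"ay":0,"az":0},
    {"x":3.6,"y":-4.2,"z":0,"ax":0,"ay":0,"az":0}
  ]
}}

```text
time: 34.45
ee_pos: [390.5, 414.1, 137.8]
tool_rot: [[0.028, 1.0, 0.001], [1.0, -0.028, 0.0], [0.0, 0.001, -1.0]]
wrist_force: [0.4, -0.5, -0.8]
opening: 0.998
grip_force: 0.0
```

```bash
python3 - <<'E'
from h import *
p,d=snapshot("top");C=cloud("top",d);Z=C[...,2];h=cv2.cvtColor(p,cv2.COLOR_BGR2HSV)
for k,z,c in(("tin",58+3,(595,228)),("bottle",94,(592.6,134.5)),("caul",54,(635,-145)),("weight",120,(635,-145)),("offcut",22,(630,421)),("varnish",98,(602,-415))):
    m=(abs(Z-z)<6)&(d>0)&(np.hypot(C[...,0]-c[0],C[...,1]-c[1])<75)
    n,l,st,_=cv2.connectedComponentsWithStats(m.astype(np.uint8))
    if n>1: i=1+st[1:,4].argmax();print(k,rect("top",l==i,z),np.round(C[l==i].mean(0),1))
q,_=snapshot("scene");cv2.imwrite("pics/end.png",cv2.resize(np.hstack([p[110:310,90:490],q[110:310,80:480]]),(800,200)))
q=cv2.resize(q[120:320,80:450],None,fx=2,fy=2);cv2.imwrite("pics/end2.png",q);print(get_state()["time"],get_state()["ee_pos"])
E
```

```text
tin [596.036 226.986  60.132  58.682  -0.748] [596.4 227.3  60.5]
bottle [593.584 132.877  46.728  44.975  -1.173] [593.  132.7  92.4]
caul [ 6.35892e+02 -1.46059e+02  9.98810e+01  5.16010e+01 -3.50000e-02] [ 633.9 -144.8   53.5]
weight [ 635.085 -145.392   24.033   23.124    1.565] [ 635.5 -145.8  119.7]
offcut [ 6.29685e+02  4.20664e+02  7.30680e+01  4.55710e+01 -2.35000e-01] [630.3 421.3  21.7]
varnish [ 6.02018e+02 -4.16084e+02  7.83840e+01  7.71430e+01  1.40000e-02] [ 602.5 -416.7   96.9]
34.55 [392.37885821 413.27917397 137.49543356]
```

View pics/end2.png

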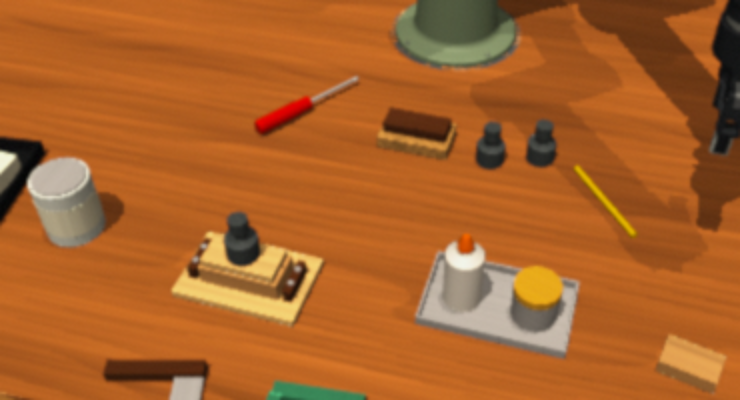

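The picture shows the stack of block, caul and weight centred on the board at about (240,260). The bottle at (463,275) and the tin at (537,298) stand upright in their tray halves, and the offcut and varnish can haven't moved. I'm handing it in.

```bash
python3 -c "
from station import *
print(close_job())"
```

```text
the job is handed in; nothing more can be done
None
```

The job is done and handed in at about 35 s: block, caul and weight are stacked on the board and the bottle and tin stand upright in their tray halves, all within about 2 mm of centre by the camera; the offcut and varnish can were not moved.

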